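# Zero a crank slide on its stop and set it back three turns

### The job

Set the height of the probe slide: wind the crank on top clockwise until the carriage comes up against its stop collar, feeling for it gently, then wind it back down exactly three full turns from there. Then swing the clamp lever on the carriage clockwise round to its end to lock it, and let go. The slide's swivel foot holds by friction only, so force nothing: the slide must not be twisted on its foot, and the ring gauge, the test piece and the spanner stay where they lie.

Things in the scene. Friction and masses are not known exactly. Their poses are not given: they have to be found in the camera images.
- slide: Hand-cranked vertical slide: grey base 90 x 150 x 18 mm, two upright rods at y = +-45 mm, a spindle between, grey top block 50 x 130 mm ending 185 mm up. Origin: centre of the base's underside, z up. It stands on a round foot, 176 mm across, 12 mm high, whose swivel (about the crank's axis) holds by friction: above about 1.6 N m (29 N at the knob, 10 N at the lever's tip) the slide turns on it.
- crank_axis (a point): Point on the crank's vertical axis, at mid-grip height of its knob. The level steel arm (20 mm wide, top 30 to 33 mm below this point) turns above the top block; nothing is higher than the knob. Clockwise seen from above raises the carriage 1 mm a turn; it stays where left. About 1.6 N at the knob turns it; at the collar, 0.2 to 1.1 turns clockwise from the start, it stops hard. No counter.
- knob (a point): Middle of the grip of the crank's upright round steel knob, 24 mm across and 53 mm tall (31 mm below this point, 22 mm above it), which revolves freely on its pin, 55 mm from the crank's axis.
- carriage_top (a point): Spot on top of the aluminium carriage (46 x 120 x 34 mm) that meets the stop collar; goes up and down with the carriage. The carriage carries a measuring probe at +x, reaching 72 mm from the spindle.
- collar_face (a point): Centre of the underside of the dark steel stop collar (28 mm across, 12 mm high) on the -y rod above the carriage. The carriage is at its stop when carriage_top meets this point; z up, so the gap is the height difference of the two.
- lever_tip (a point): Centre of the rounded end (16 mm thick) of the steel clamp lever on the carriage's +y side. The lever turns about a vertical pivot, rising outwards; the tip lies 64 mm from the pivot and stands free, 45 mm or more of air below it.
- lever_pivot (a point): Point on the clamp lever's vertical axis at the height of its tip, 97 mm from the crank's axis on the slide's +y side.
- clamp_lever (a joint): Angle of the clamp lever, rad: 0 = fully open (points 140 deg anticlockwise of the slide's +x), grows as it is swung clockwise seen from above, 1.1 = its end stop, clamped. Stiff, about 2 N at the tip; stays where it is left.
- ring_gauge: Loose steel ring gauge, 64 mm across, 20 mm high; origin at the centre of its underside. Leave alone.
- test_piece: Loose stepped aluminium test piece 70 x 50 x 36 mm; origin at the centre of its underside. Leave alone.
- spanner: Loose steel spanner, 140 mm long, lying flat; leave alone.

How it is judged (in metres and radians):
On the way, in this order (a step that is already met when the one before it is completed fails the run):
1. the carriage is up against the stop collar (z of carriage_top in the frame of collar_face above -4e-05 m), for 0.15 s.
2. the carriage is three turns (3 mm) below the stop collar (z of carriage_top in the frame of collar_face between -0.003085 and -0.002915 m), for 0.2 s.
3. the clamp lever is swung to its end (value of joint clamp_lever above 1.02 rad), for 0.1 s.
At the end, for the whole second after the job is handed in: The carriage stands 3 turns (within a twelfth of a turn) below the stop collar: 3 mm within 0.085 mm. The clamp lever is at its end (above 1.02 rad of 1.1). The slide has not turned on its foot (collar within 2 mm of its start) and the loose things lie within 15 mm of theirs (all of step 2 and value of joint clamp_lever above 1.02 rad and distance of collar_face from where it was at the start of the episode below 0.002 m and distance of each of ring_gauge, test_piece, spanner from where it was at the start of the episode below 0.015 m); the robot touches nothing.
It fails at once if the slide is twisted on its foot by forcing the crank or the lever (its collar, 45 mm off the axis, shifts more than 2 mm) (distance of collar_face from where it was at the start of the episode above 0.002 m).
It fails at once if a bystander is pushed away (more than 15 mm) (distance of any of ring_gauge, test_piece, spanner from where it was at the start of the episode above 0.015 m).
It also fails if it takes over 72 s, if anything falls off the work surface, if the arm or the gripper's body presses on something with over 40 N, if the wrist force passes 120 N, or if a joint passes its speed limit or range.

### The arm

A 6-joint arm with a two-finger parallel gripper is mounted at the origin on the work surface. World frame = base frame: x ahead of the robot, y to its left, z up, the work surface at z = 0. Lengths are in mm, angles in rad, forces in N, time in s.
With the tool pointing down it reaches from about 300 to 1000 mm from the base axis. Payload 5.1 kg.
Tool frame: the origin (TCP) lies at the very end of the fingers, on their centre line; the grasp point (between the pads) lies 19 mm behind it; z points along the fingers, y is the line along which they close (so a half turn about z gives the same grasp; the last joint's range is limited). The gripper opens to 95 mm and grips with 3 to 60 N. Pads are 20 mm wide; open, the fingers measure 119 mm over their backs; the gripper's body (75 mm by 180 mm) begins 59 mm behind the grasp point.
Start: joints at [-1.38, 0.124, 1.65, -0, 1.367, -0.083], TCP at [175.722, -625.785, 214.656] pointing down, gripper open.
Joint ranges: [-2.61, 2.61], [-1.02, 2.33], [0.03, 2.71], [-1.35, 4.49], [0.32, 2.68], [-2.91, 2.91]. Speed limits (rad/s): [2.57, 2.57, 3.14, 3.14, 3.14, 3.14].

### API

Orientations are given as a 3x3 rotation matrix whose columns are the frame's x, y, z axes.
In Python, from workcell import manip gives the robot as it stands.
- The arm moves only by the tool play_rows, never from a script. Its argument "targets" is text: rows parted by semicolons, each of 4 numbers parted by spaces: the shift along the world's x, y, z in cm, then the turn about the world's z in rad. A call has 1 to 12 rows; each row is the pose to reach, as a shift and turn from the pose commanded when the call began; what a row does not reach only later rows make up. A row lasts 1/12 s, in which the tool goes at most 41.7 mm and 7.16 degrees, less where a joint would pass 70% of its speed; a pose out of reach is approached as far as the arm can. A call with a gripper value outside its range is refused whole. "grip" is the closure, from 0 (fully open) to 1 (shut), set as the call begins (left out, the last holds). The fingers move at their own pace and stop on an object; "grip_force" is the grip in N (left out, the last holds). Time passes only in rows, so rows that repeat a pose let the fingers close. It gives the time, the measured TCP pose, the force, the opening and the grip force at its end, in the units of the state.
- manip.state(): the state, without advancing time (a new reading comes with each control period).
- manip.get_image(name): name is "side" or "top" or "wrist"; returns (picture, depth): 400x640x3 uint8, red, green, blue; 400x640 float32, mm along the optical axis (not along the pixel's ray), 0 where there is no reading.
- manip.calibration(name): a dict with "fov_y" (degrees; the focal length in pixels is half the picture's height over the tangent of half this angle, whatever the lens; pixels are square), "cx", "cy" (the principal point, pixels), "rvec" (rotation vector, rad) and "tvec" (3), from world to camera coordinates, as OpenCV has them. Camera axes: x right, y down, z forward; pixel columns grow to the right and rows downward; lengths in mm; the calibration is good to about 2 mm. A picture is of the moment at which its call begins: read the wrist's pose just before it. calibration takes no time and is no camera call; for the wrist camera it gives the pose at the moment of the call.
- manip.job_done(): hands the job in; it is judged then, once.
The state is a dict: "t": time; "joints": joint angles; "joint_velocities": joint speeds; "joint_efforts": joint torques, N m; "ee_pos": TCP position; "tool_rot": TCP orientation; "contact_force": force on the tool from outside, world axes, zero at the start; "moment": the same for the moment, N m; "gripper_width": opening from 0.0 (shut) to 1.0 (fully open); "finger_force": force on a finger pad.
Only numpy, scipy, OpenCV 4.12 (cv2) and the standard library are available. Lean on these libraries where they do the work, as an engineer would, in place of code of your own. Each camera call takes 0.05 s, during which the arm holds its last target. There are 200 camera calls.

## Working session

There is one attempt and no reset: what is moved stays moved. The work goes in short steps, Python scripts to look and compute and a tool call to move; the robot and the scene stay as the last step left them, time stands still between calls to the robot, and variables do not carry over. Pictures are saved under pics/ and viewed, at most 10 in all, crops included, and the job is handed in when it is done.

Besides the shell and the picture viewer there is one more tool, called after "Request:" as a command line: name --argument value ..., lists and objects as JSON in quotes. play_rows: Moves the arm, as the interface text tells. Its arguments: {"type":"object","properties":{"targets":{"type":"string"},"grip":{"type":"number"},"grip_force":{"type":"number"}},"required":["targets"]}

```bash
mkdir -p pics; cat > h.py <<'E'
import numpy as np, cv2
from workcell import manip
def cam(n):
    c=manip.calibration(n); R=cv2.Rodrigues(np.array(c["rvec"],float))[0]; t=np.array(c["tvec"],float).ravel()
    f=200/np.tan(np.radians(c["fov_y"])/2); return R,t,f,c["cx"],c["cy"]
def ray(k,u,v):
    R,t,f,cx,cy=k; return -R.T@t, R.T@np.array([(u-cx)/f,(v-cy)/f,1])
def onz(k,u,v,z):
    o,d=ray(k,u,v); return o+d*(z-o[2])/d[2]
def proj(k,p):
    R,t,f,cx,cy=k; q=R@np.array(p,float)+t; return np.array([cx+f*q[0]/q[2],cy+f*q[1]/q[2]])
def cloud(k,dep):
    R,t,f,cx,cy=k; v,u=np.mgrid[:400,:640]; P=np.stack([(u-cx)/f*dep,(v-cy)/f*dep,dep],-1)
    P=(P-t)@R; P[dep<=0]=np.nan; return P
E
python3 - <<'E'
from h import *
for n in("side","top"):
    k=cam(n); im,d=manip.get_image(n); np.savez(n+".npz",im=im,d=d)
    cv2.imwrite(f"pics/{n}0.png",im[:,:,::-1]); print(n,(-k[0].T@k[1]).round(),k[2])
s=manip.state();print(s)
E
```

```text
side [ 436. -580.  710.] 410.65245729044517
top [ 438.  -41. 1184.] 495.4757609099307
{'t': 0.1, 'joints': array([-1.37959198e+00,  1.24465907e-01,  1.65151601e+00, -2.79709187e-05,
        1.36748702e+00, -8.26189265e-02]), 'joint_velocities': array([-4.40039320e-04, -6.72337000e-04, -4.62687423e-03, -5.41551004e-05,
       -6.60204315e-04,  8.04894468e-04]), 'joint_efforts': array([ 4.81462030e-04, -4.18881512e+01, -3.61097717e+01,  7.76618323e-02,
        4.61641036e-02, -6.67035101e-05]), 'ee_pos': array([ 175.61301705, -625.23558241,  213.50579237]), 'tool_rot': array([[ 9.62742559e-01,  2.70419336e-01, -3.83466661e-04],
       [ 2.70419578e-01, -9.62740815e-01,  1.83688144e-03],
       [ 1.27549254e-04, -1.87214083e-03, -9.99998239e-01]]), 'contact_force': array([-0.19212917, -0.24266047, -0.05823234]), 'moment': array([0.04243793, 0.0385657 , 0.03086891]), 'finger_force': 0.0, 'gripper_width': 1.0010424058291816}
```

View pics/side0.png

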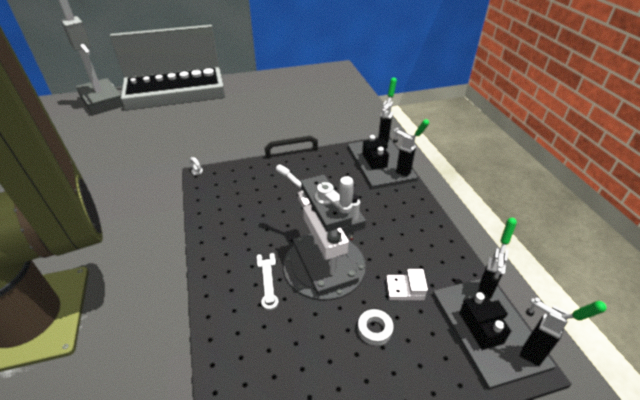

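View pics/top0.png

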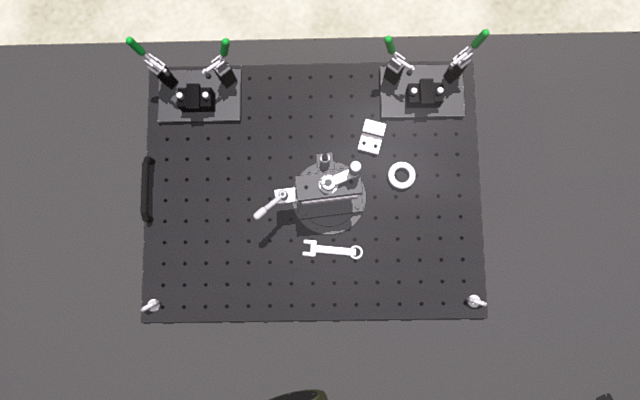

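Top view: hub at about (327,184), knob at (355,168), lever from (285,195) to its tip at (260,213), foot at about (330,198). Now I'll measure these.

```bash
python3 - <<'E'
from h import *
out=[]
for n,(x0,y0,x1,y1) in dict(top=(240,140,380,245),side=(260,155,380,300)).items():
    z=np.load(n+".npz");k=cam(n);P=cloud(k,z["d"]);Q=P[y0:y1,x0:x1].reshape(-1,3)
    g=z["im"].mean(2)[y0:y1,x0:x1].ravel()
    print(n)
    zz=Q[:,2]; print(np.nanmax(zz), np.histogram(zz[zz>5],bins=np.arange(5,300,10)))
    m=zz>np.nanmax(zz)-12; print("knob",m.sum(),np.nanmedian(Q[m],0), np.nanmin(Q[m],0),np.nanmax(Q[m],0))
    c=z["im"][y0:y1,x0:x1,::-1]; out.append(cv2.resize(c,(560,420) if n=="top" else (480,580),interpolation=cv2.INTER_CUBIC))
    cv2.imwrite(f"pics/{n}c.png",out[-1])
    if n=="top":
        for (u,v) in[(260,213),(257,216),(285,195),(327,184),(355,166),(325,160),(330,225),(365,200),(340,210),(310,190)]: print(u,v,P[v,u].round(1),z["im"][v,u])
E
```

```text
top
292.49886330176685 (array([3832, 6338,  722,  394,  535,    0,    0,    0,    0,    0,    3,
         38,   46,  483,  116,   89,   71,   73,  121,   61, 1054,  164,
        146,  211,    8,   13,   12,   30,   99]), array([  5,  15,  25,  35,  45,  55,  65,  75,  85,  95, 105, 115, 125,
       135, 145, 155, 165, 175, 185, 195, 205, 215, 225, 235, 245, 255,
       265, 275, 285, 295]))
knob 119 [616.09117553 -90.9820091  288.00204686] [ 605.81536602 -102.01158538  280.89981567] [628.99542551 -81.66339437 292.4988633 ]
260 213 [542.9  97.9 189.3] [250 248 252]
257 216 [536.6 103.6 192.1] [249 247 251]
285 195 [582.   49.2 165.9] [255 253 255]
327 184 [591.7 -38.6 239.6] [135 135 140]
355 166 [616.4 -90.8 288.2] [254 253 254]
325 160 [649.9 -35.2 187.9] [83 81 84]
330 225 [528.9 -43.4  28.6] [87 87 87]
365 200 [ 587.3 -127.2   20.5] [139 135 139]
340 210 [561.9 -67.1  45.3] [85 85 90]
310 190 [584.9  -4.6 210.6] [149 145 149]
side
289.7924492713311 (array([6236, 4166,  962, 1438,  488,   56,   55,   24,   27,   11,   51,
        218,  252,  618,  232,  169,  105,  110,  135,  204,  943,   73,
        269,  148,   57,   61,   65,   80,   78]), array([  5,  15,  25,  35,  45,  55,  65,  75,  85,  95, 105, 115, 125,
       135, 145, 155, 165, 175, 185, 195, 205, 215, 225, 235, 245, 255,
       265, 275, 285, 295]))
knob 141 [615.87886323 -95.28743492 285.7232285 ] [ 605.39940957 -102.67427596  277.81981016] [628.86336351 -81.07069996 289.79244927]
```

View pics/topc.png

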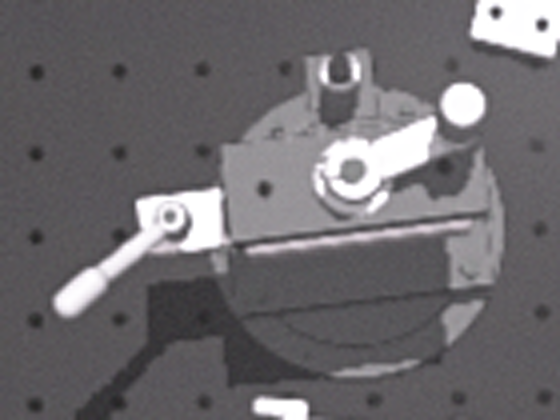

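View pics/sidec.png

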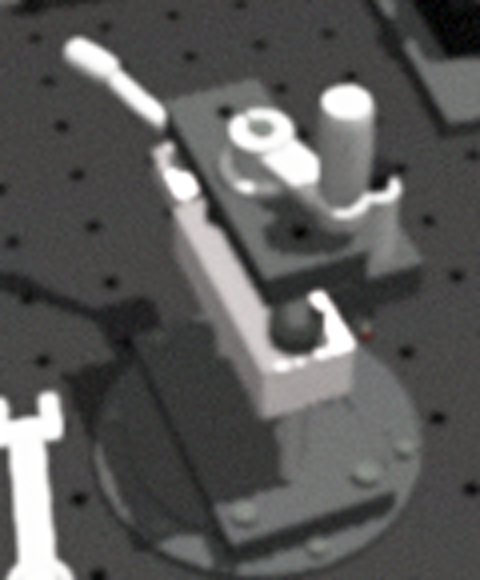

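```bash
python3 - <<'E'
from h import *
z=np.load("top.npz");k=cam("top");P=cloud(k,z["d"]);g=z["im"].min(2)
# knob top disc by depth mask
for n in("top","side"):
    zz=np.load(n+".npz");kk=cam(n);PP=cloud(kk,zz["d"])
    m=((PP[...,2]>281)&(PP[...,2]<300)).astype(np.uint8); m[:, :330]=0 if n=="top" else m[:, :330]
    nn,l,st,c=cv2.connectedComponentsWithStats(m); i=1+np.argmax(st[1:,4]); print(n,st[i],c[i],"on z288",onz(kk,*c[i],288).round(1), "med z",np.median(PP[l==i][:,2]))
    m=((PP[...,2]>232)&(PP[...,2]<248)&(abs(PP[...,0]-592)<14)&(abs(PP[...,1]+40)<14))
    q=PP[m]; print("hub",m.sum(),np.median(q,0),(q.min(0)+q.max(0))/2)
print("hub manual",[onz(k,(352+.5)/4-.5+240,(170+.5)/4-.5+140,h).round(1) for h in(236,240)])
ks=cam("side")
o1,d1=ray(k,327.6,182.1);o2,d2=ray(ks,260+262/4,155+127/4)
A=np.stack([d1,-d2],1);s=np.linalg.lstsq(A,o2-o1,rcond=None)[0];print("hub tri",o1+s[0]*d1,o2+s[1]*d2)
o1,d1=ray(k,355.2,165.6);o2,d2=ray(ks,260+347/4,155+103/4)
s=np.linalg.lstsq(np.stack([d1,-d2],1),o2-o1,rcond=None)[0];print("knob tri",o1+s[0]*d1,o2+s[1]*d2)
# foot ellipse points by eye on top crop rim
pts=[(502,235),(480,305),(375,377),(290,350),(300,90),(400,92),(487,185)]
Q=np.array([onz(k,(x+.5)/4-.5+240,(y+.5)/4-.5+140,27)[:2] for x,y in pts])
A=np.c_[2*Q,np.ones(len(Q))];c=np.linalg.lstsq(A,(Q**2).sum(1),rcond=None)[0];print("foot",c[:2],np.sqrt(c[2]+c[:2]@c[:2]))
a=onz(k,(240.5)/4-.5+240,(240.5)/4-.5+140,170);b=onz(k,(480.5)/4-.5+240,(213)/4-.5+140,170);e=a-b;print("yaw",np.arctan2(-e[0],e[1]))
# lever
m=((P[...,2]>150)&(P[...,2]<215)); m[:, 292:]=0; m[:,:245]=0
q=P[m];print("lever",q[::max(1,len(q)//25)].round(0).tolist())
c=(70+.5)/4-.5+240,(300+.5)/4-.5+140
o1,d1=ray(k,*c);o2,d2=ray(ks,260+80/4,155+50/4)
s=np.linalg.lstsq(np.stack([d1,-d2],1),o2-o1,rcond=None)[0];print("tip tri",o1+s[0]*d1,o2+s[1]*d2)
print("pivot",onz(k,(172+.5)/4-.5+240,(217+.5)/4-.5+140,165))
print("board z",[P[v,u,2].round(1) for u,v in[(220,150),(260,260),(440,200),(300,290)]])
E
```

```text
top [350 160  12  13 118] [355.48305085 166.16101695] on z288 [616.1 -91.6 288. ] med z 288.05695015654317
hub 142 [594.91631633 -40.72220126 237.77634821] [594.09286255 -40.67271445 237.11396265]
side [ 21 155  57  66 664] [ 54.86144578 203.16415663] on z288 [172.7 -25.2 288. ] med z 290.9640645073905
hub 127 [594.79047863 -43.06697816 236.24404469] [594.4136491  -40.4015859  235.65623546]
hub manual [array([595.9, -39.9, 236. ]), array([595.3, -39.9, 240. ])]
hub tri [595.9224838  -39.828101   236.31274927] [597.71367386 -40.10503919 236.60987483]
knob tri [617.56017148 -91.2623018  286.00243977] [618.37942814 -91.41932587 286.17454396]
foot [596.69654738 -40.27494898] 85.86523841628038
yaw 0.09786830689496838
lever [[593.0, 58.0, 164.0], [589.0, 60.0, 164.0], [587.0, 50.0, 161.0], [582.0, 62.0, 165.0], [580.0, 56.0, 164.0], [579.0, 52.0, 159.0], [577.0, 50.0, 156.0], [572.0, 70.0, 168.0], [567.0, 78.0, 171.0], [566.0, 70.0, 166.0], [560.0, 81.0, 179.0], [556.0, 97.0, 183.0], [553.0, 92.0, 187.0], [551.0, 88.0, 186.0], [547.0, 105.0, 185.0], [545.0, 100.0, 188.0], [543.0, 98.0, 189.0], [541.0, 94.0, 186.0], [537.0, 108.0, 189.0], [535.0, 98.0, 187.0], [191.0, 44.0, 178.0], [185.0, 61.0, 168.0], [187.0, 63.0, 183.0], [183.0, 72.0, 175.0], [191.0, 42.0, 207.0], [188.0, 56.0, 203.0], [186.0, 67.0, 201.0]]
tip tri [540.07592458 104.32409499 185.37847259] [540.88977708 104.25473574 185.45114747]
pivot [584.62142913  54.23251314 165.        ]
board z [np.float64(17.6), np.float64(12.2), np.float64(17.0), np.float64(14.8)]
```

Request:
play_rows --targets "0 0 4 0.12;0 0 8 0.24;3 3 12 0.36;6 6 13 0.48;9 10 13 0.6;12 13.5 13 0.72;14.5 17 13 0.84;17 20 13 0.96;19.5 23 13 1.08;22 26 13 1.2;24.5 29 13 1.32;27 32 13 1.44" --grip 0

```text
t: 1.1
ee_pos: [435.7, -316.8, 344.3]
tool_rot: [[-0.148, 0.989, -0.0], [0.989, 0.148, 0.0], [0.0, -0.0, -1.0]]
contact_force: [0.9, 0.8, -0.0]
gripper_width: 1.002
finger_force: 0.0
```

Request:
play_rows --targets "2 2.5 0 0.12;4 5 0 0.24;6 7.5 0 0.36;8 10 0 0.48;10 12.5 0 0.6;12 15 0 0.72;14 17.5 0 0.84;16 20 0 0.96;17.1 21.4 0 1.08;17.1 21.4 0 1.2;17.1 21.4 0 1.32;17.1 21.4 0 1.44"

```text
t: 2.1
ee_pos: [606.0, -104.0, 343.7]
tool_rot: [[-1.0, -0.019, -0.002], [-0.019, 1.0, 0.0], [0.002, 0.0, -1.0]]
contact_force: [-0.4, 0.1, 0.1]
gripper_width: 0.997
finger_force: 0.0
```

Request:
play_rows --targets "0 0 0 0.12;0 0 0 0.24;0 0 0 0.36;0 0 0 0.375;0 0 0 0.375"

```text
t: 2.52
ee_pos: [605.8, -104.6, 344.1]
tool_rot: [[-0.927, -0.376, -0.001], [-0.376, 0.927, 0.0], [0.001, 0.001, -1.0]]
contact_force: [0.3, 0.4, -0.8]
gripper_width: 1.0
finger_force: 0.0
```

```bash
python3 - <<'E'
from h import *
s=manip.state();print(s["t"],s["ee_pos"],s["tool_rot"][:,1],s["joints"],s["contact_force"])
k=cam("wrist");im,d=manip.get_image("wrist");P=cloud(k,d)
cv2.imwrite("pics/w1.png",im[:,:,::-1])
m=((P[...,2]>278)&(P[...,2]<298)).astype(np.uint8)
nn,l,st,c=cv2.connectedComponentsWithStats(m)
for i in range(1,nn):
    if st[i,4]>150: print(st[i],c[i],np.median(P[l==i],0),onz(k,*c[i],287))
E
```

```text
2.5167 [ 605.8208894  -104.60539447  344.11013321] [-3.75568449e-01  9.26794507e-01  5.31749097e-04] [-2.58276744e-01 -1.32905897e-03  1.56710843e+00 -5.29751756e-07
  1.57670049e+00 -2.21408337e+00] [ 0.29215468  0.35379876 -0.84357145]
[317 216  27  28 551] [330.00362976 229.46279492] [613.4046946  -93.36280559 286.60654901] [613.25259951 -93.54627614 287.        ]
```

View pics/w1.png

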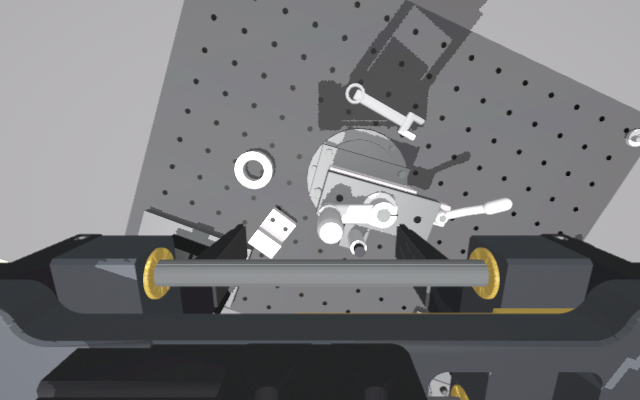

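Wrist view: knob top at (330,229), hub ring at about (383,213), lever tip at (502,207). I'll take the hub centre from this view as well.

```bash
python3 - <<'E'
from h import *
k=cam("wrist");im,d=manip.get_image("wrist");P=cloud(k,d)
for c,z in [((383,213),237),((330,229.5),287),((502,207),187),((440,216),163)]: print(c,onz(k,*c,z).round(1))
q=P[190:240,360:410].reshape(-1,3);m=(q[:,2]>233)&(q[:,2]<250);q=q[m];print(len(q),np.median(q,0),(q.min(0)+q.max(0))/2)
E
```

```text
(383, 213) [592.7 -42.5 237. ]
(330, 229.5) [613.4 -93.5 287. ]
(502, 207) [542.1 101.  187. ]
(440, 216) [582.3  50.5 163. ]
603 [594.65572721 -43.16878696 235.84240875] [595.05466155 -46.99634702 235.68150722]
```

Request:
play_rows --targets "0.9 1.2 0 0;0.9 1.2 -2.5 0;0.9 1.2 -5 0;0.9 1.2 -7 0;0.9 1.2 -8.5 0;0.9 1.2 -9.8 0;0.9 1.2 -9.8 0"

```text
t: 3.2
ee_pos: [613.8, -92.0, 243.1]
tool_rot: [[-0.926, -0.377, -0.005], [-0.377, 0.926, 0.001], [0.004, 0.003, -1.0]]
contact_force: [-0.0, 0.3, -1.1]
gripper_width: 1.0
finger_force: 0.0
```

Request:
play_rows --targets "0 0 0 0;0 0 0 0;0 0 0 0;0 0 0 0;0 0 0 0;0 0 0 0;0 0 0 0;0 0 0 0" --grip 1 --grip_force 6

```text
t: 3.87
ee_pos: [615.0, -92.7, 246.8]
tool_rot: [[-0.926, -0.378, 0.0], [-0.378, 0.926, -0.0], [-0.0, -0.0, -1.0]]
contact_force: [0.7, 0.2, 0.1]
gripper_width: 0.498
finger_force: 0.0
```

Request:
play_rows --targets "0 0 0 0;0 0 0 0;0 0 0 0;0 0 0 0;0 0 0 0;0 0 0 0;0 0 0 0"

```text
t: 4.45
ee_pos: [614.7, -92.2, 246.6]
tool_rot: [[-0.926, -0.378, -0.001], [-0.378, 0.926, 0.001], [0.0, 0.001, -1.0]]
contact_force: [-2.1, 3.6, 0.8]
gripper_width: 0.246
finger_force: 6.0
```

```bash
cat > arc.py <<'E'
import sys,numpy as np
# arc.py theta0 dtheta rows turn? r : rows of an arc from theta0 (deg) by dtheta
t0,d,n,w=float(sys.argv[1]),float(sys.argv[2]),int(sys.argv[3]),float(sys.argv[4])
r=5.5
for j in range(int(sys.argv[5]) if len(sys.argv)>5 else 1):
    a0=t0+j*d
    print(a0,"->",a0+d,";".join("%.2f %.2f 0 %.3f"%(r*(np.cos(a)-np.cos(np.radians(a0))),r*(np.sin(a)-np.sin(np.radians(a0))),w*(a-np.radians(a0))) for a in np.radians(a0+d*np.arange(1,n+1)/n)))
E
python3 arc.py -68 -30 8 1 2
```

```text
-68.0 -> -98.0 -0.34 -0.12 0 -0.065;-0.68 -0.23 0 -0.131;-1.03 -0.30 0 -0.196;-1.39 -0.36 0 -0.262;-1.75 -0.39 0 -0.327;-2.11 -0.40 0 -0.393;-2.47 -0.39 0 -0.458;-2.83 -0.35 0 -0.524
-98.0 -> -128.0 -0.35 0.06 0 -0.065;-0.70 0.15 0 -0.131;-1.05 0.25 0 -0.196;-1.38 0.38 0 -0.262;-1.71 0.54 0 -0.327;-2.03 0.71 0 -0.393;-2.33 0.90 0 -0.458;-2.62 1.11 0 -0.524
```

Request:
play_rows --targets "-0.34 -0.12 0 -0.065;-0.68 -0.23 0 -0.131;-1.03 -0.30 0 -0.196;-1.39 -0.36 0 -0.262;-1.75 -0.39 0 -0.327;-2.11 -0.40 0 -0.393;-2.47 -0.39 0 -0.458;-2.83 -0.35 0 -0.524"

```text
t: 5.12
ee_pos: [587.3, -95.2, 246.6]
tool_rot: [[-0.99, 0.139, 0.002], [0.139, 0.99, 0.002], [-0.002, 0.002, -1.0]]
contact_force: [2.4, 5.3, -0.9]
gripper_width: 0.248
finger_force: 6.0
```

Request:
play_rows --targets "-0.35 0.1 0 -0.065;-0.70 0.22 0 -0.131;-1.05 0.35 0 -0.196;-1.38 0.48 0 -0.262;-1.71 0.64 0 -0.327;-2.03 0.81 0 -0.393;-2.33 1.0 0 -0.458;-2.62 1.21 0 -0.524"

```text
t: 5.78
ee_pos: [561.3, -84.1, 246.7]
tool_rot: [[-0.788, 0.616, 0.003], [0.616, 0.788, -0.0], [-0.002, 0.002, -1.0]]
contact_force: [3.6, 1.0, -1.4]
gripper_width: 0.248
finger_force: 6.0
```

```bash
python3 arc.py -128 -15 6 1 24
```

```text
-128.0 -> -143.0 -0.19 0.15 0 -0.044;-0.36 0.31 0 -0.087;-0.54 0.48 0 -0.131;-0.70 0.65 0 -0.175;-0.86 0.84 0 -0.218;-1.01 1.02 0 -0.262
-143.0 -> -158.0 -0.14 0.19 0 -0.044;-0.27 0.40 0 -0.087;-0.39 0.60 0 -0.131;-0.51 0.81 0 -0.175;-0.61 1.03 0 -0.218;-0.71 1.25 0 -0.262
-158.0 -> -173.0 -0.09 0.22 0 -0.044;-0.16 0.45 0 -0.087;-0.23 0.68 0 -0.131;-0.28 0.92 0 -0.175;-0.33 1.15 0 -0.218;-0.36 1.39 0 -0.262
-173.0 -> -188.0 -0.02 0.24 0 -0.044;-0.04 0.48 0 -0.087;-0.04 0.72 0 -0.131;-0.03 0.96 0 -0.175;-0.02 1.20 0 -0.218;0.01 1.44 0 -0.262
-188.0 -> -203.0 0.04 0.24 0 -0.044;0.09 0.47 0 -0.087;0.15 0.70 0 -0.131;0.22 0.93 0 -0.175;0.29 1.16 0 -0.218;0.38 1.38 0 -0.262
-203.0 -> -218.0 0.10 0.22 0 -0.044;0.21 0.43 0 -0.087;0.32 0.64 0 -0.131;0.45 0.85 0 -0.175;0.59 1.04 0 -0.218;0.73 1.24 0 -0.262
-218.0 -> -233.0 0.15 0.19 0 -0.044;0.31 0.36 0 -0.087;0.48 0.54 0 -0.131;0.65 0.70 0 -0.175;0.84 0.86 0 -0.218;1.02 1.01 0 -0.262
-233.0 -> -248.0 0.19 0.14 0 -0.044;0.40 0.27 0 -0.087;0.60 0.39 0 -0.131;0.81 0.51 0 -0.175;1.03 0.61 0 -0.218;1.25 0.71 0 -0.262
-248.0 -> -263.0 0.22 0.09 0 
[... 1487 characters left out ...]
413.0 -> -428.0 -0.19 -0.14 0 -0.044;-0.40 -0.27 0 -0.087;-0.60 -0.39 0 -0.131;-0.81 -0.51 0 -0.175;-1.03 -0.61 0 -0.218;-1.25 -0.71 0 -0.262
-428.0 -> -443.0 -0.22 -0.09 0 -0.044;-0.45 -0.16 0 -0.087;-0.68 -0.23 0 -0.131;-0.92 -0.28 0 -0.175;-1.15 -0.33 0 -0.218;-1.39 -0.36 0 -0.262
-443.0 -> -458.0 -0.24 -0.02 0 -0.044;-0.48 -0.04 0 -0.087;-0.72 -0.04 0 -0.131;-0.96 -0.03 0 -0.175;-1.20 -0.02 0 -0.218;-1.44 0.01 0 -0.262
-458.0 -> -473.0 -0.24 0.04 0 -0.044;-0.47 0.09 0 -0.087;-0.70 0.15 0 -0.131;-0.93 0.22 0 -0.175;-1.16 0.29 0 -0.218;-1.38 0.38 0 -0.262
-473.0 -> -488.0 -0.22 0.10 0 -0.044;-0.43 0.21 0 -0.087;-0.64 0.32 0 -0.131;-0.85 0.45 0 -0.175;-1.04 0.59 0 -0.218;-1.24 0.73 0 -0.262
```

Request:
play_rows --targets "-0.17 0.17 0 -0.044;-0.34 0.33 0 -0.087;-0.51 0.50 0 -0.131;-0.67 0.67 0 -0.175;-0.83 0.86 0 -0.218;-0.98 1.04 0 -0.262"

```text
t: 6.28
ee_pos: [551.5, -74.1, 246.7]
tool_rot: [[-0.602, 0.799, 0.003], [0.799, 0.602, -0.001], [-0.002, 0.001, -1.0]]
contact_force: [3.4, 0.0, -1.7]
gripper_width: 0.243
finger_force: 6.0
```

Request:
play_rows --targets "-0.14 0.19 0 -0.044;-0.27 0.40 0 -0.087;-0.38 0.60 0 -0.131;-0.49 0.81 0 -0.175;-0.59 1.03 0 -0.218;-0.69 1.25 0 -0.262"

```text
t: 6.78
ee_pos: [544.5, -61.9, 246.6]
tool_rot: [[-0.374, 0.927, 0.002], [0.927, 0.374, -0.002], [-0.002, 0.001, -1.0]]
contact_force: [1.9, -1.0, -1.6]
gripper_width: 0.247
finger_force: 6.0
```

Request:
play_rows --targets "-0.09 0.22 0 -0.044;-0.16 0.45 0 -0.087;-0.23 0.68 0 -0.131;-0.28 0.92 0 -0.175;-0.33 1.15 0 -0.218;-0.36 1.39 0 -0.262"

```text
t: 7.28
ee_pos: [540.8, -48.2, 246.6]
tool_rot: [[-0.121, 0.993, 0.002], [0.993, 0.121, -0.002], [-0.002, 0.002, -1.0]]
contact_force: [2.1, -2.2, -1.0]
gripper_width: 0.248
finger_force: 6.0
```

Request:
play_rows --targets "-0.02 0.24 0 -0.044;-0.03 0.48 0 -0.087;-0.03 0.72 0 -0.131;-0.02 0.96 0 -0.175;-0.01 1.20 0 -0.218;0.02 1.44 0 -0.262"

```text
t: 7.78
ee_pos: [540.7, -33.9, 246.6]
tool_rot: [[0.14, 0.99, 0.001], [0.99, -0.14, -0.002], [-0.002, 0.001, -1.0]]
contact_force: [-0.1, -1.9, -0.1]
gripper_width: 0.246
finger_force: 6.0
```

Request:
play_rows --targets "0.04 0.24 0 -0.044;0.09 0.47 0 -0.087;0.15 0.70 0 -0.131;0.22 0.93 0 -0.175;0.29 1.16 0 -0.218;0.38 1.38 0 -0.262"

```text
t: 8.28
ee_pos: [544.3, -20.0, 246.6]
tool_rot: [[0.392, 0.92, 0.0], [0.92, -0.392, -0.002], [-0.002, 0.001, -1.0]]
contact_force: [-0.4, -1.1, -0.3]
gripper_width: 0.25
finger_force: 6.0
```

Request:
play_rows --targets "0.10 0.22 0 -0.044;0.21 0.43 0 -0.087;0.32 0.64 0 -0.131;0.45 0.85 0 -0.175;0.59 1.04 0 -0.218;0.73 1.24 0 -0.262"

```text
t: 8.78
ee_pos: [551.4, -7.5, 246.6]
tool_rot: [[0.617, 0.787, -0.0], [0.787, -0.617, -0.002], [-0.002, 0.001, -1.0]]
contact_force: [-0.9, -1.8, 0.6]
gripper_width: 0.246
finger_force: 6.0
```

Request:
play_rows --targets "0.15 0.19 0 -0.044;0.31 0.36 0 -0.087;0.48 0.54 0 -0.131;0.65 0.70 0 -0.175;0.84 0.86 0 -0.218;1.02 1.01 0 -0.262"

```text
t: 9.28
ee_pos: [561.6, 2.8, 246.6]
tool_rot: [[0.799, 0.601, -0.001], [0.601, -0.799, -0.001], [-0.001, 0.001, -1.0]]
contact_force: [-1.2, -0.2, -0.4]
gripper_width: 0.244
finger_force: 6.0
```

Request:
play_rows --targets "0.19 0.14 0 -0.044;0.40 0.27 0 -0.087;0.60 0.39 0 -0.131;0.81 0.51 0 -0.175;1.03 0.61 0 -0.218;1.25 0.71 0 -0.262"

```text
t: 9.78
ee_pos: [572.8, 8.9, 246.3]
tool_rot: [[0.928, 0.373, -0.004], [0.373, -0.928, -0.004], [-0.005, 0.002, -1.0]]
contact_force: [-6.1, -4.6, 1.5]
gripper_width: 0.249
finger_force: 6.0
```

Request:
play_rows --targets "0.06 0.02 0 -0.01;0.11 0.04 0 -0.02;0.11 0.04 0 -0.02;0.11 0.04 0 -0.02"

```text
t: 10.12
ee_pos: [573.7, 9.2, 246.2]
tool_rot: [[0.934, 0.356, -0.004], [0.356, -0.934, -0.004], [-0.005, 0.002, -1.0]]
contact_force: [-5.4, -4.1, 2.3]
gripper_width: 0.246
finger_force: 6.0
```

```bash
python3 - <<'E'
from h import *
s=manip.state();k=cam("wrist");im,d=manip.get_image("wrist");P=cloud(k,d)
cv2.imwrite("pics/w2.png",im[:,:,::-1])
print(s["ee_pos"], proj(k,s["ee_pos"]+[0,0,41]), -k[0].T@k[1])
im,d=manip.get_image("top");k=cam("top");print(proj(k,[570,7,287]));cv2.imwrite("pics/t2.png",im[:,:,::-1])
E
```

```text
[573.74414318   9.17331059 246.17724632] [320.64765921 271.82085375] [636.81749471  33.48657825 414.67506246]
[302.13667582 191.98395073]
```

View pics/w2.png

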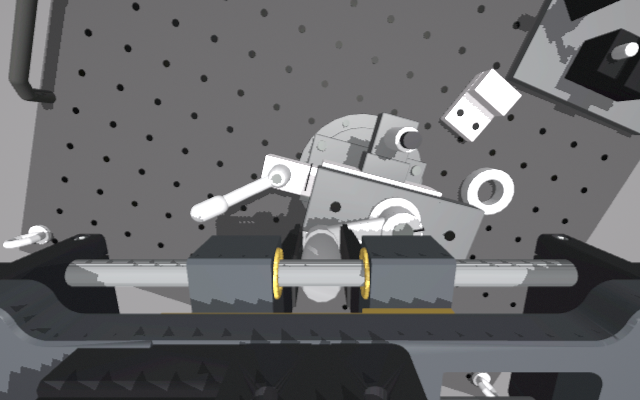

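Wrist view: the knob stands between the pads, column ~320. The far rim of its top is at row ~303 and the bar hides rows 258-286, so the knob sits off-centre towards the trailing side.

```bash
python3 - <<'E'
from h import *
k=cam("wrist");s=manip.state();e=s["ee_pos"]
im=cv2.imread("pics/w2.png").min(2);print(im[284:310,320],im[295,290:350])
u=s["tool_rot"][:2,0]; print("toolx",u)
for v in(302,304):
    p=onz(k,320.5,v,287)[:2]; c=p+12*u*np.sign(((-k[0].T@k[1])[:2]-p)@u)
    print(v,c,"offset along tool x",(c-e[:2])@u,"angle",np.degrees(np.arctan2(c[1]+40.3,c[0]-594.3)))
E
```

```text
[173 170 196 202 202 202 204 205 206 207 206 205 204 203 202 202 204 194
 134 110 111 110 111 110 111 111] [ 25  38  65  74  75  56  39  91 110 111 111 110 110 110 110 111 144 185
 200 203 202 202 202 203 204 204 204 205 205 205 205 205 205 206 206 206
 206 206 206 207 206 206 205 204 202 195 156 115 110 110 109 111 110 110
 108  75  40  65  76  76]
toolx [0.93438585 0.35622188]
302 [569.07263462   7.47119165] offset along tool x -4.995166930109249 angle 117.8379706712518
304 [567.99472834   7.06034868] offset along tool x -6.1486985543751995 angle 119.04902639209195
```

Request:
play_rows --targets "0 0 0 0;0 0 0 0;0 0 0 0;0 0 0 0.04" --grip 0.6

```text
t: 10.55
ee_pos: [575.6, 10.8, 246.8]
tool_rot: [[0.919, 0.394, 0.001], [0.394, -0.919, -0.0], [0.001, 0.001, -1.0]]
contact_force: [-0.6, -1.0, -1.1]
gripper_width: 0.397
finger_force: 0.0
```

Request:
play_rows --targets "-0.35 -0.12 0 0.04;-0.71 -0.25 0 0.08;-0.71 -0.25 0 0.08"

```text
t: 10.8
ee_pos: [568.1, 8.3, 246.8]
tool_rot: [[0.884, 0.467, 0.001], [0.467, -0.884, -0.0], [0.0, 0.0, -1.0]]
contact_force: [-0.3, 0.5, 0.3]
gripper_width: 0.398
finger_force: 0.0
```

Request:
play_rows --targets "0 0 0 0;0 0 0 0;0 0 0 0;0 0 0 0;0 0 0 0;0 0 0 0" --grip 1 --grip_force 14

```text
t: 11.3
ee_pos: [568.8, 7.7, 246.8]
tool_rot: [[0.885, 0.466, 0.001], [0.466, -0.885, -0.001], [0.001, 0.002, -1.0]]
contact_force: [2.6, -4.1, 0.0]
gripper_width: 0.242
finger_force: 14.0
```

```bash
python3 arc.py 118 60 12 0 6; python3 - <<'E'
from h import *
s=manip.state();k=cam("wrist");im,d=manip.get_image("wrist");g=im.min(2);print(g[280:312,320]);e=s["ee_pos"]
print(s["t"],e,s["contact_force"],s["joints"],proj(k,e+[0,0,41]))
E
```

```text
118.0 -> 178.0 -0.41 -0.24 0 0.000;-0.80 -0.52 0 0.000;-1.17 -0.83 0 0.000;-1.51 -1.18 0 0.000;-1.81 -1.55 0 0.000;-2.08 -1.94 0 0.000;-2.32 -2.36 0 0.000;-2.52 -2.80 0 0.000;-2.68 -3.25 0 0.000;-2.80 -3.71 0 0.000;-2.88 -4.19 0 0.000;-2.91 -4.66 0 0.000
178.0 -> 238.0 0.00 -0.48 0 0.000;0.05 -0.96 0 0.000;0.14 -1.43 0 0.000;0.27 -1.89 0 0.000;0.43 -2.34 0 0.000;0.64 -2.77 0 0.000;0.88 -3.19 0 0.000;1.16 -3.58 0 0.000;1.47 -3.94 0 0.000;1.82 -4.28 0 0.000;2.19 -4.58 0 0.000;2.58 -4.86 0 0.000
238.0 -> 298.0 0.42 -0.24 0 0.000;0.85 -0.44 0 0.000;1.31 -0.60 0 0.000;1.77 -0.72 0 0.000;2.24 -0.79 0 0.000;2.72 -0.83 0 0.000;3.20 -0.83 0 0.000;3.68 -0.78 0 0.000;4.15 -0.69 0 0.000;4.61 -0.57 0 0.000;5.06 -0.40 0 0.000;5.50 -0.19 0 0.000
298.0 -> 358.0 0.41 0.24 0 0.000;0.80 0.52 0 0.000;1.17 0.83 0 0.000;1.51 1.18 0 0.000;1.81 1.55 0 0.000;2.08 1.94 0 0.000;2.32 2.36 0 0.000;2.52 2.80 0 0.000;2.68 3.25 0 0.000;2.80 3.71 0 0.000;2.88 4.19 0 0.000;2.91 4.66 0 0.000
358.0 -> 418.0 -0.00 0.48 0 0.000;-0.05 0.96 0 0.000;-0.14 1.43 0 0.000;-0.27 1.89 0 0.000;-0.43 2.34 0 0.000;-0.64 2.77 0 0.000;-0.88 3.19 0 0.000;-1.16 3.58 0 0.000;-1.47 3.94 0 0.000;-1.82 4.28 0 0.000;-2.19 4.58 0 0.000;-2.58 4.86 0 0.000
418.0 -> 478.0 -0.42 0.24 0 0.000;-0.85 0.44 0 0.000;-1.31 0.60 0 0.000;-1.77 0.72 0 0.000;-2.24 0.79 0 0.000;-2.72 0.83 0 0.000;-3.20 0.83 0 0.000;-3.68 0.78 0 0.000;-4.15 0.69 0 0.000;-4.61 0.57 0 0.000;-5.06 0.40 0 0.000;-5.50 0.19 0 0.000
[199 198 197 186 174 171 199 204 204 204 205 181 128 111 112 112 112 112
 112 112 112 112 112 112 112 111 111 112 112 112 111 111]
11.3 [568.78319027   7.74320905 246.80454883] [ 2.60186686 -4.06833488  0.01866816] [-8.01491569e-02 -7.42929939e-02  1.79815375e+00 -1.18798067e-03
  1.41619437e+00  1.00648925e+00] [320.82523423 271.27585106]
```

Request:
play_rows --targets "-0.36 -0.32 0 0;-0.75 -0.60 0 0;-1.12 -0.91 0 0;-1.46 -1.26 0 0;-1.76 -1.63 0 0;-2.03 -2.02 0 0;-2.27 -2.44 0 0;-2.47 -2.88 0 0;-2.63 -3.33 0 0;-2.75 -3.79 0 0;-2.83 -4.27 0 0;-2.86 -4.74 0 0"

```text
t: 12.35
ee_pos: [541.8, -38.4, 246.9]
tool_rot: [[0.885, 0.466, 0.007], [0.466, -0.885, 0.002], [0.007, 0.001, -1.0]]
contact_force: [12.9, 1.3, -4.7]
gripper_width: 0.247
finger_force: 14.0
```

```bash
python3 arc.py 178 120 12 0 3;python3 arc.py 178 60 6 0 1
```

```text
178.0 -> 298.0 0.05 -0.96 0 0.000;0.27 -1.89 0 0.000;0.64 -2.77 0 0.000;1.16 -3.58 0 0.000;1.82 -4.28 0 0.000;2.58 -4.86 0 0.000;3.44 -5.29 0 0.000;4.35 -5.57 0 0.000;5.30 -5.69 0 0.000;6.26 -5.64 0 0.000;7.20 -5.42 0 0.000;8.08 -5.05 0 0.000
298.0 -> 418.0 0.80 0.52 0 0.000;1.51 1.18 0 0.000;2.08 1.94 0 0.000;2.52 2.80 0 0.000;2.80 3.71 0 0.000;2.91 4.66 0 0.000;2.86 5.62 0 0.000;2.65 6.56 0 0.000;2.27 7.44 0 0.000;1.75 8.24 0 0.000;1.10 8.94 0 0.000;0.33 9.52 0 0.000
418.0 -> 538.0 -0.85 0.44 0 0.000;-1.77 0.72 0 0.000;-2.72 0.83 0 0.000;-3.68 0.78 0 0.000;-4.61 0.57 0 0.000;-5.50 0.19 0 0.000;-6.30 -0.33 0 0.000;-7.00 -0.98 0 0.000;-7.58 -1.75 0 0.000;-8.01 -2.60 0 0.000;-8.29 -3.52 0 0.000;-8.41 -4.47 0 0.000
178.0 -> 238.0 0.05 -0.96 0 0.000;0.27 -1.89 0 0.000;0.64 -2.77 0 0.000;1.16 -3.58 0 0.000;1.82 -4.28 0 0.000;2.58 -4.86 0 0.000
```

Request:
play_rows --targets "0.20 -0.96 0 0;0.47 -1.89 0 0;0.84 -2.77 0 0;1.36 -3.58 0 0;2.02 -4.28 0 0;2.78 -4.86 0 0;3.64 -5.29 0 0;4.55 -5.57 0 0;5.50 -5.69 0 0;6.46 -5.64 0 0;7.40 -5.42 0 0;8.28 -5.05 0 0"

```text
t: 13.35
ee_pos: [622.0, -88.8, 246.8]
tool_rot: [[0.885, 0.466, -0.003], [0.466, -0.885, 0.002], [-0.002, -0.003, -1.0]]
contact_force: [-4.4, 4.7, 3.2]
gripper_width: 0.244
finger_force: 14.0
```

Request:
play_rows --targets "0.75 0.60 0 0;1.45 1.27 0 0;2.02 2.03 0 0;2.46 2.89 0 0;2.74 3.80 0 0;2.85 4.75 0 0;2.80 5.71 0 0;2.59 6.65 0 0;2.21 7.53 0 0;1.69 8.33 0 0;1.04 9.03 0 0;0.27 9.61 0 0"

```text
t: 14.35
ee_pos: [624.3, 8.1, 246.8]
tool_rot: [[0.884, 0.467, 0.0], [0.467, -0.884, 0.001], [0.001, -0.001, -1.0]]
contact_force: [2.1, 1.2, 2.1]
gripper_width: 0.245
finger_force: 14.0
```

Request:
play_rows --targets "-0.85 0.44 0 0;-1.77 0.72 0 0;-2.72 0.83 0 0;-3.68 0.78 0 0;-4.61 0.57 0 0;-5.50 0.19 0 0;-6.30 -0.33 0 0;-7.00 -0.98 0 0;-7.58 -1.75 0 0;-8.01 -2.60 0 0;-8.29 -3.52 0 0;-8.41 -4.47 0 0"

```text
t: 15.35
ee_pos: [541.8, -38.7, 246.8]
tool_rot: [[0.885, 0.465, 0.004], [0.465, -0.885, 0.001], [0.004, 0.001, -1.0]]
contact_force: [10.8, 1.7, -1.5]
gripper_width: 0.244
finger_force: 14.0
```

Request:
play_rows --targets "0.17 -0.96 0 0;0.39 -1.89 0 0;0.76 -2.77 0 0;1.28 -3.58 0 0;1.94 -4.28 0 0;2.70 -4.86 0 0;3.56 -5.29 0 0;4.47 -5.57 0 0;5.42 -5.69 0 0;6.38 -5.64 0 0;7.32 -5.42 0 0;8.20 -5.05 0 0"

```text
t: 16.35
ee_pos: [622.4, -88.6, 246.7]
tool_rot: [[0.885, 0.466, -0.004], [0.466, -0.885, 0.001], [-0.003, -0.003, -1.0]]
contact_force: [-6.1, 4.3, 6.2]
gripper_width: 0.244
finger_force: 14.0
```

Request:
play_rows --targets "0.80 0.52 0 0;1.50 1.18 0 0;2.07 1.94 0 0;2.50 2.80 0 0;2.78 3.71 0 0;2.89 4.66 0 0;2.84 5.62 0 0;2.63 6.56 0 0;2.25 7.44 0 0;1.73 8.24 0 0;1.08 8.94 0 0;0.31 9.52 0 0"

```text
t: 17.35
ee_pos: [625.5, 7.5, 246.7]
tool_rot: [[0.885, 0.466, 0.001], [0.466, -0.885, 0.0], [0.0, 0.0, -1.0]]
contact_force: [0.9, -2.3, 4.8]
gripper_width: 0.246
finger_force: 14.0
```

Request:
play_rows --targets "-0.85 0.44 0 0;-1.77 0.72 0 0;-2.72 0.83 0 0;-3.68 0.78 0 0;-4.61 0.57 0 0;-5.50 0.19 0 0;-6.30 -0.33 0 0;-7.00 -0.98 0 0;-7.58 -1.75 0 0;-8.01 -2.60 0 0;-8.29 -3.52 0 0;-8.41 -4.47 0 0"

```text
t: 18.35
ee_pos: [541.9, -38.8, 246.8]
tool_rot: [[0.885, 0.466, 0.001], [0.466, -0.885, 0.001], [0.001, -0.0, -1.0]]
contact_force: [5.3, 2.0, 3.1]
gripper_width: 0.245
finger_force: 14.0
```

Request:
play_rows --targets "0.07 -0.96 0 0;0.29 -1.89 0 0;0.66 -2.77 0 0;1.18 -3.58 0 0;1.84 -4.28 0 0;2.60 -4.86 0 0;3.46 -5.29 0 0;4.37 -5.57 0 0;5.32 -5.69 0 0;6.28 -5.64 0 0;7.20 -5.42 0 0;8.08 -5.05 0 0"

```text
t: 19.35
ee_pos: [622.2, -88.7, 246.7]
tool_rot: [[0.885, 0.466, -0.005], [0.466, -0.885, 0.001], [-0.004, -0.003, -1.0]]
contact_force: [-4.7, 5.8, 8.1]
gripper_width: 0.245
finger_force: 14.0
```

Request:
play_rows --targets "0.80 0.52 0 0;1.50 1.18 0 0;2.07 1.94 0 0;2.50 2.80 0 0;2.78 3.71 0 0;2.89 4.66 0 0;2.84 5.62 0 0;2.63 6.56 0 0;2.25 7.44 0 0;1.73 8.24 0 0;1.08 8.94 0 0;0.31 9.52 0 0"

```text
t: 20.35
ee_pos: [625.9, 7.1, 246.7]
tool_rot: [[0.885, 0.466, 0.001], [0.466, -0.885, 0.0], [0.001, 0.0, -1.0]]
contact_force: [3.1, 0.6, 4.6]
gripper_width: 0.244
finger_force: 14.0
```

Request:
play_rows --targets "-0.42 0.24 0 0;-0.85 0.44 0 0;-1.31 0.60 0 0;-1.77 0.72 0 0;-2.24 0.79 0 0;-2.72 0.83 0 0;-3.20 0.83 0 0;-3.68 0.78 0 0;-4.15 0.69 0 0;-4.61 0.57 0 0;-5.06 0.40 0 0;-5.50 0.19 0 0"

```text
t: 21.35
ee_pos: [570.0, 8.3, 246.7]
tool_rot: [[0.885, 0.466, -0.001], [0.466, -0.885, -0.0], [-0.001, -0.0, -1.0]]
contact_force: [1.7, 0.0, 4.9]
gripper_width: 0.244
finger_force: 14.0
```

Request:
play_rows --targets "-0.14 -0.08 0 0;-0.14 -0.08 0 0;-0.14 -0.08 0 0;-0.14 -0.08 0 0"

```text
t: 21.68
ee_pos: [568.2, 7.2, 246.7]
tool_rot: [[0.885, 0.466, -0.002], [0.466, -0.885, -0.001], [-0.003, -0.0, -1.0]]
contact_force: [-0.7, -1.1, 6.9]
gripper_width: 0.246
finger_force: 14.0
```

Request:
play_rows --targets "0 0 0 0;0 0 0 0;0 0 0 0;0 0 0 0;0 0 2 0;0 0 5 0;0 0 8 0;0 0 11 0" --grip 0.5

```text
t: 22.35
ee_pos: [568.8, 7.6, 356.7]
tool_rot: [[0.885, 0.466, -0.003], [0.466, -0.885, -0.0], [-0.002, -0.001, -1.0]]
contact_force: [0.8, 0.3, -0.4]
gripper_width: 0.497
finger_force: 0.0
```

```bash
python3 - <<'E'
from h import *
s=manip.state();print(s["t"],s["ee_pos"],s["joints"][5],s["contact_force"])
for n in("wrist","top","side"):
    k=cam(n);im,d=manip.get_image(n);P=cloud(k,d);cv2.imwrite(f"pics/{n}3.png",im[:,:,::-1])
    ok=(abs(P[...,0]-594)<80)&(abs(P[...,1]+40)<80)
    q=P[ok&(P[...,2]>282)&(P[...,2]<292)]
    if len(q): print(n,"knob",len(q),np.median(q,0),(q.min(0)+q.max(0))/2)
E
```

```text
22.35 [568.76820501   7.64352649 356.73240086] 1.0053104656066874 [ 0.79851513  0.26346156 -0.37038589]
wrist knob 440 [567.27086822   6.59983556 286.81482894] [566.78931641   6.27685054 285.97049146]
top knob 58 [562.31955043   1.84360932 287.81124406] [564.57265258   4.70881083 286.44327345]
side knob 82 [566.78955523   3.0001239  287.08225384] [567.90204548   5.23535644 285.43129188]
```

View pics/wrist3.png

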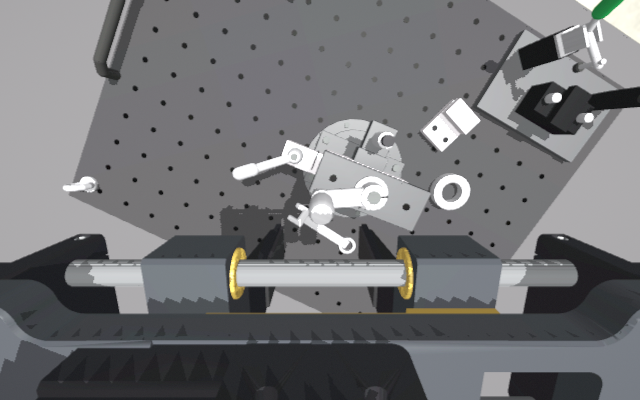

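Wrist view: crank released with the knob at (320,208), lever tip at about (243,172), pivot at about (294,156). The loose parts look untouched.

```bash
python3 - <<'E'
from h import *
k=cam("wrist");im=cv2.imread("pics/wrist3.png").min(2)
m=(im>150).astype(np.uint8);m[:, 284:]=0;m[:, :225]=0;m[:150]=0;m[190:]=0
ys,xs=np.nonzero(m);print(len(xs),xs.min(),xs.max(),ys[xs<240].mean())
for z in(178,183,188): print(z,"end",onz(k,xs.min(),ys[xs<240].mean(),z),"pivot",onz(k,294.5,156,z-25))
p=np.array([584.3,56]);
# two-view: side image
ks=cam("side");i2=cv2.imread("pics/side3.png").min(2);m2=(i2>150);print([proj(ks,[541,102,z]).round(1) for z in(175,183,190)])
kt=cam("top");print(proj(kt,[541,102,183]))
E
```

```text
580 232 283 172.9156626506024
178 end [535.65668974 112.63611399 178.        ] pivot [587.49031183  54.5396911  153.        ]
183 end [536.97876226 111.58391681 183.        ] pivot [588.03518526  54.33003264 158.        ]
188 end [538.30083477 110.53171963 188.        ] pivot [588.5800587   54.12037417 163.        ]
[array([280.6, 172.1]), array([280.3, 169.1]), array([280.1, 166.4])]
[258.43616673 214.26936203]
```

Request:
play_rows --targets "-0.3 1 0 0.12;-0.6 2 0 0.24;-0.9 3 0 0.36;-1.2 4 0 0.48;-1.5 5 0 0.6;-1.8 6 0 0.72;-2.1 7 0 0.84;-2.3 8 0 0.96;-2.6 9 0 1.08;-2.6 9.6 0 1.2;-2.6 9.6 0 1.32;-2.6 9.6 0 1.44"

```text
t: 23.5
ee_pos: [542.6, 104.0, 354.0]
tool_rot: [[-0.353, 0.936, -0.004], [0.936, 0.353, -0.001], [0.001, -0.004, -1.0]]
contact_force: [-0.0, 0.1, 0.4]
gripper_width: 0.503
finger_force: 0.0
```

Request:
play_rows --targets "0 0 0 0.12;0 0 0 0.24;0 0 0 0.36;0 0 0 0.38;0 0 0 0.38"

```text
t: 23.92
ee_pos: [542.9, 103.6, 354.7]
tool_rot: [[-0.668, 0.744, -0.003], [0.744, 0.668, -0.0], [0.002, -0.003, -1.0]]
contact_force: [1.3, 0.4, -0.6]
gripper_width: 0.498
finger_force: 0.0
```

```bash
python3 - <<'E'
from h import *
s=manip.state();print(s["t"],s["ee_pos"],s["joints"][5])
k=cam("wrist");im,d=manip.get_image("wrist");cv2.imwrite("pics/w4.png",im[:,:,::-1]);P=cloud(k,d)
print(proj(k,[543,104,183]))
ok=(P[...,2]>175)&(P[...,2]<196)&(abs(P[...,0]-545)<35)&(abs(P[...,1]-100)<35)
q=P[ok];print(len(q),q.min(0),q.max(0),np.median(q,0))
E
```

```text
23.9167 [542.87013062 103.63403557 354.68473684] -0.6404993022195429
[322.14898882 188.96973817]
292 [529.079169    84.00831629 175.05275357] [555.86486213 112.28142444 187.7919173 ] [541.66974624  99.64304421 182.96731857]
```

View pics/w4.png

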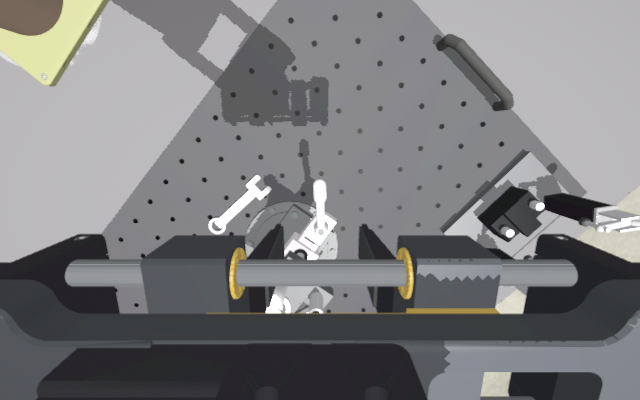

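Wrist view: lever tip at (320,188), centred between the open fingers, which are at columns ~240-405. Descending to straddle it.

Request:
play_rows --targets "0 0 -4 0;0 0 -8 0;0 0 -11 0;0 0 -14 0;0 0 -16 0;0 0 -17.5 0;0 0 -18.2 0;0 0 -18.2 0"

```text
t: 24.63
ee_pos: [542.0, 103.5, 172.0]
tool_rot: [[-0.669, 0.743, -0.005], [0.743, 0.669, -0.0], [0.003, -0.004, -1.0]]
contact_force: [-1.1, -0.0, 0.0]
gripper_width: 0.502
finger_force: 0.0
```

```bash
python3 - <<'E'
import numpy as np
# hand on circle r=64 about pivot, from 132 deg clockwise; hand turns along
c=lambda a:6.4*np.array([np.cos(np.radians(a)),np.sin(np.radians(a))])
for a0 in(132,108,84):
    print(a0,";".join("%.2f %.2f 0 %.3f"%(*(c(a)-c(a0)),np.radians(a-a0)) for a in a0-np.arange(2,25,2)))
E
```

```text
132 0.17 0.15 0 -0.035;0.34 0.29 0 -0.070;0.52 0.42 0 -0.105;0.70 0.55 0 -0.140;0.89 0.67 0 -0.175;1.08 0.79 0 -0.209;1.28 0.89 0 -0.244;1.48 1.00 0 -0.279;1.68 1.09 0 -0.314;1.88 1.18 0 -0.349;2.09 1.26 0 -0.384;2.30 1.33 0 -0.419
108 0.21 0.07 0 -0.035;0.43 0.12 0 -0.070;0.65 0.17 0 -0.105;0.87 0.22 0 -0.140;1.09 0.25 0 -0.175;1.31 0.28 0 -0.209;1.53 0.30 0 -0.244;1.75 0.31 0 -0.279;1.98 0.31 0 -0.314;2.20 0.31 0 -0.349;2.42 0.30 0 -0.384;2.65 0.28 0 -0.419
84 0.22 -0.03 0 -0.035;0.44 -0.06 0 -0.070;0.66 -0.10 0 -0.105;0.88 -0.16 0 -0.140;1.10 -0.21 0 -0.175;1.31 -0.28 0 -0.209;1.52 -0.35 0 -0.244;1.73 -0.43 0 -0.279;1.93 -0.52 0 -0.314;2.14 -0.61 0 -0.349;2.34 -0.71 0 -0.384;2.53 -0.82 0 -0.419
```

Request:
play_rows --targets "0.17 0.15 0 -0.035;0.34 0.29 0 -0.070;0.52 0.42 0 -0.105;0.70 0.55 0 -0.140;0.89 0.67 0 -0.175;1.08 0.79 0 -0.209;1.28 0.89 0 -0.244;1.48 1.00 0 -0.279;1.68 1.09 0 -0.314;1.88 1.18 0 -0.349;2.09 1.26 0 -0.384;2.30 1.33 0 -0.419"

```text
t: 25.63
ee_pos: [567.1, 116.6, 176.4]
tool_rot: [[-0.307, 0.952, 0.001], [0.952, 0.307, -0.001], [-0.001, 0.001, -1.0]]
contact_force: [-1.9, -2.1, 1.3]
gripper_width: 0.499
finger_force: 0.8
```

Request:
play_rows --targets "0.21 0.07 0 -0.035;0.43 0.12 0 -0.070;0.65 0.17 0 -0.105;0.87 0.22 0 -0.140;1.09 0.25 0 -0.175;1.31 0.28 0 -0.209;1.53 0.30 0 -0.244;1.75 0.31 0 -0.279;1.98 0.31 0 -0.314;2.20 0.31 0 -0.349"

```text
t: 26.47
ee_pos: [588.9, 119.8, 176.3]
tool_rot: [[0.037, 0.999, 0.001], [0.999, -0.037, -0.001], [-0.001, 0.001, -1.0]]
contact_force: [-2.1, -1.1, -0.5]
gripper_width: 0.499
finger_force: 0.9
```

```bash
python3 - <<'E'
from h import *
s=manip.state();print(s["t"],s["ee_pos"],s["contact_force"],s["finger_force"])
k=cam("wrist");im,d=manip.get_image("wrist");P=cloud(k,d);cv2.imwrite("pics/w5.png",im[:,:,::-1])
ok=(P[...,2]>172)&(P[...,2]<196)&(abs(P[...,0]-s["ee_pos"][0])<22)&(abs(P[...,1]-s["ee_pos"][1])<25)
q=P[ok];print(len(q),q.min(0),q.max(0),np.median(q,0), proj(k,[s["ee_pos"][0],s["ee_pos"][1],183]))
E
```

```text
26.4667 [588.93112773 119.82708543 176.27624086] [-2.13892597 -1.07006876 -0.45449627] 0.8581665717065334
709 [566.94169286 107.64204905 174.31889157] [582.73233656 130.66086517 188.27586232] [574.14649771 121.66787351 184.16843623] [321.94632867 245.03389012]
```

View pics/w5.png

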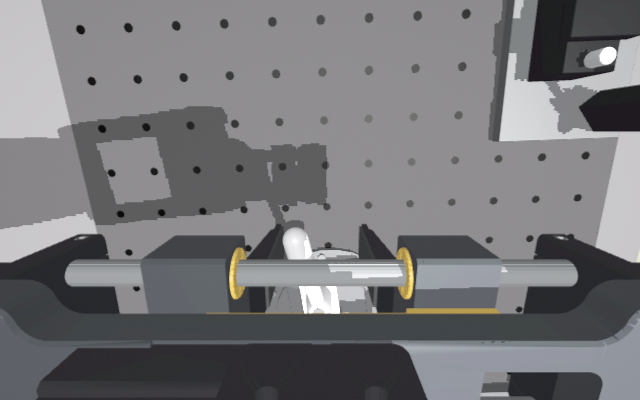

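Wrist view: tip at (295,242), resting on the trailing finger, and the lever is following. Continuing in small steps.

Request:
play_rows --targets "0.22 0 0 -0.035;0.44 -0.01 0 -0.07;0.66 -0.02 0 -0.105;0.88 -0.04 0 -0.14;0.88 -0.04 0 -0.14"

```text
t: 26.93
ee_pos: [597.8, 119.7, 175.9]
tool_rot: [[0.174, 0.985, 0.001], [0.985, -0.174, 0.0], [0.0, 0.001, -1.0]]
contact_force: [-1.3, -1.0, 1.6]
gripper_width: 0.5
finger_force: 0.4
```

Request:
play_rows --targets "0.11 -0.02 0 -0.017;0.22 -0.03 0 -0.035;0.33 -0.05 0 -0.052;0.33 -0.05 0 -0.052"

```text
t: 27.27
ee_pos: [600.9, 119.4, 175.1]
tool_rot: [[0.225, 0.974, 0.001], [0.974, -0.225, 0.0], [0.001, 0.001, -1.0]]
contact_force: [-0.9, 1.5, 0.6]
gripper_width: 0.498
finger_force: 0.6
```

Tip x ≈ 586, so about 5 mm left.

Request:
play_rows --targets "0.1 -0.02 0 -0.01;0.2 -0.03 0 -0.02;0.2 -0.03 0 -0.02"

```text
t: 27.52
ee_pos: [602.7, 119.1, 174.7]
tool_rot: [[0.244, 0.97, 0.0], [0.97, -0.244, 0.0], [0.0, 0.0, -1.0]]
contact_force: [-0.3, 0.6, 1.6]
gripper_width: 0.5
finger_force: 0.8
```

Request:
play_rows --targets "0.1 -0.02 0 -0.01;0.15 -0.03 0 -0.02;0.15 -0.03 0 -0.02"

```text
t: 27.77
ee_pos: [604.2, 118.7, 174.7]
tool_rot: [[0.263, 0.965, 0.0], [0.965, -0.263, 0.0], [0.0, 0.0, -1.0]]
contact_force: [-1.2, 1.8, 1.6]
gripper_width: 0.5
finger_force: 0.8
```

Request:
play_rows --targets "0.1 -0.02 0 -0.01;0.15 -0.03 0 -0.01;0.15 -0.03 0 -0.01"

```text
t: 28.02
ee_pos: [605.7, 118.5, 174.7]
tool_rot: [[0.273, 0.962, 0.0], [0.962, -0.273, 0.0], [0.0, 0.0, -1.0]]
contact_force: [-1.2, 1.6, 1.6]
gripper_width: 0.501
finger_force: 0.9
```

Request:
play_rows --targets "0.1 -0.02 0 -0.01;0.15 -0.03 0 -0.01;0.15 -0.03 0 -0.01"

```text
t: 28.27
ee_pos: [607.2, 118.2, 174.6]
tool_rot: [[0.282, 0.959, 0.0], [0.959, -0.282, 0.0], [0.0, -0.0, -1.0]]
contact_force: [-1.4, 1.2, 1.1]
gripper_width: 0.498
finger_force: 1.0
```

Request:
play_rows --targets "0.1 -0.02 0 -0.01;0.15 -0.03 0 -0.01;0.15 -0.03 0 -0.01"

```text
t: 28.52
ee_pos: [608.1, 117.9, 174.5]
tool_rot: [[0.292, 0.957, -0.001], [0.957, -0.292, 0.0], [-0.0, -0.001, -1.0]]
contact_force: [-3.9, 1.8, 1.0]
gripper_width: 0.5
finger_force: 2.3
```

```bash
python3 - <<'E'
from h import *
s=manip.state();print(s["t"],s["ee_pos"],s["contact_force"],s["finger_force"])
k=cam("wrist");im,d=manip.get_image("wrist");P=cloud(k,d)
ok=(P[...,2]>176)&(P[...,2]<196)&(abs(P[...,0]-s["ee_pos"][0])<25)&(abs(P[...,1]-s["ee_pos"][1])<25)
q=P[ok];print(len(q),q.min(0),q.max(0),np.median(q,0))
E
```

```text
28.5167 [608.12205418 117.89276801 174.53528989] [-3.8985282   1.79926471  1.0432226 ] 2.2850625962018967
1023 [583.13034063 101.00851752 176.05995126] [633.09324261 137.72870287 195.9645737 ] [592.79546762 123.9279193  184.50965389]
```

Request:
play_rows --targets "0.04 -0.01 0 0;0.04 -0.01 0 0;0.04 -0.01 0 0"

```text
t: 28.82
ee_pos: [608.2, 117.9, 174.5]
tool_rot: [[0.292, 0.957, -0.002], [0.957, -0.292, 0.0], [-0.0, -0.002, -1.0]]
contact_force: [-5.4, 2.5, 2.0]
gripper_width: 0.499
finger_force: 2.9
```

End stop confirmed. Back off to centre and lift.

Request:
play_rows --targets "-0.4 0.12 0 0;-0.9 0.25 0 0;-1.4 0.4 0 0;-1.4 0.4 0 0;-1.4 0.4 3 0;-1.4 0.4 6.5 0;-1.4 0.4 10 0;-1.4 0.4 14 0;-1.4 0.4 18 0;-1.4 0.4 18 0;-1.4 0.4 18 0"

```text
t: 29.73
ee_pos: [596.4, 121.6, 359.2]
tool_rot: [[0.292, 0.956, 0.008], [0.956, -0.292, 0.001], [0.003, 0.008, -1.0]]
contact_force: [-0.3, 0.0, -0.7]
gripper_width: 0.502
finger_force: 0.0
```

```bash
python3 - <<'E'
from h import *
s=manip.state();print(s["t"],s["ee_pos"],s["contact_force"])
k=cam("wrist");im,d=manip.get_image("wrist");cv2.imwrite("pics/w6.png",im[:,:,::-1]);im,d=manip.get_image("side");cv2.imwrite("pics/s6.png",cv2.resize(im[150:300,250:450,::-1],(800,600),interpolation=cv2.INTER_CUBIC))
E
```

```text
29.7333 [596.42412192 121.60482742 359.20431178] [-0.29046683  0.00494383 -0.72163877]
```

View pics/s6.png

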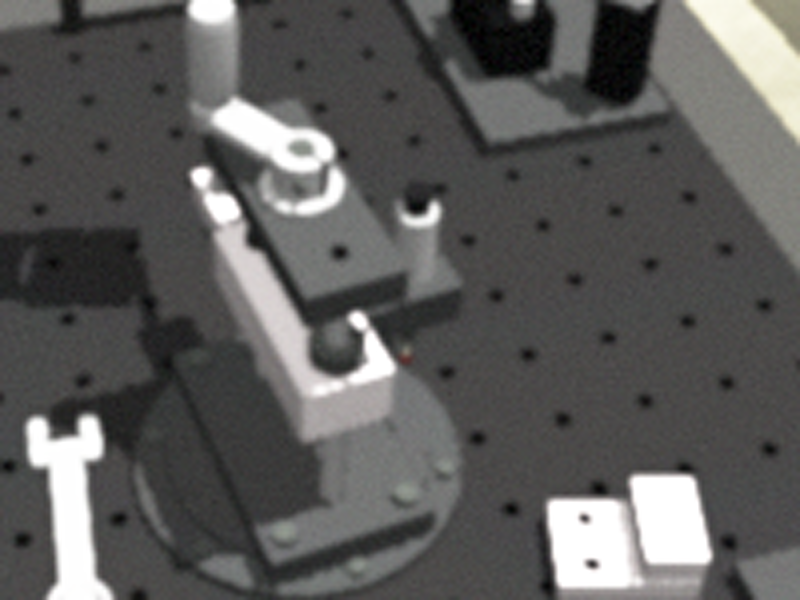

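Side view: the crank is free with its knob at (212,50), the slide looks unturned, and the spanner and test piece are in place. The arm is clear, so I'm handing in.

```bash
python3 -c "
from workcell import manip
print(manip.job_done())"
```

```text
the job is handed in; nothing more can be done
None
```

The job is handed in at about 30 s: the crank was wound up to the collar stop and back three turns, and the lever was swung to its end and released. No pass/fail result came back; the turn count comes from hand position, the lever end from force, and I did not measure the collar gap.

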